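# Clamp the pickup nozzle onto the fume extractor

## Robot

A 6-joint arm with a two-finger parallel gripper is mounted at the origin on a cart in front of the work surface, level with it; the furniture and walls round the work are solid. World frame = base frame: x ahead of the robot, y to its left, z up, the work surface at z = 0. Lengths are in mm, angles in degrees, forces in N, time in s.
With the tool pointing down it reaches from about 300 to 850 mm from the base axis. Payload 4.2 kg.
Tool frame: the origin (TCP) lies midway between the tips of the shut fingers; the grasp point (between the pads) lies 19 mm behind it; z points along the fingers, y is the line along which they close (so a half turn about z gives the same grasp; the last joint's range is limited). The gripper opens to 91 mm and grips with 3 to 60 N. Pads are 32 mm wide; open, the fingers measure 118 mm over their backs; the gripper's body (76 mm by 178 mm) begins 60 mm behind the grasp point.
Start: joints at [74.599, 18.312, 89.639, -0, 72.044, -1.146], TCP at [141.591, 557.314, 182.676] pointing down, gripper open.
Joint ranges: [-177.97, 177.97], [-48.28, 115.42], [12.27, 149.76], [-77.06, 257.06], [2.81, 150.46], [-146.56, 146.56]. Speed limits (degrees/s): [147.25, 147.25, 180, 180, 180, 180].

## Interface

Orientations are given as [roll, pitch, yaw] about the fixed x, y, z axes, in that order (R = Rz(yaw) Ry(pitch) Rx(roll)).
In Python, from workcell import env gives the robot as it stands.
- The arm moves only by the shell command python3 -m jog 'ROWS' [FORCE]. ROWS is a JSON object of lists of equal length, an entry for each row: "jaw": the finger opening in mm, from 0 to 91.2; "slide": the shift along the tool's x, y, z in units of 30 mm (1.0 is 30 mm), a list of three; "spin": the turn about the tool's z in units of 8 degrees (1.0 is 8 degrees). In form: {"jaw": [jaw, ...], "slide": [[dx, dy, dz], ...], "spin": [spin, ...]}. A call has 1 to 10 rows; each row shifts and turns the commanded pose from where the row before left it, along the tool's axes as they then stand; what a row does not reach is not made up. A row lasts 1/10 s, in which the tool goes at most 50 mm and 8.59 degrees, less where a joint would pass 70% of its speed; a pose out of reach is approached as far as the arm can. A call is refused whole if a number of a shift passes 1 or a number of a turn 1, either way. A call with a gripper value outside its range is refused whole. The fingers move at their own pace and stop on an object; FORCE is the grip in N (left out, the last holds). Time passes only in rows, so rows that do not move let the fingers close. It gives the time, the measured TCP pose, the force, the opening and the grip force at its end, in the units of the state.
- env.state(): the state, without advancing time (a new reading comes with each control period).
- env.grab_frame(name): name is "scene" or "side" or "wrist"; returns the picture (400x640x3 uint8, red, green, blue); there is no depth.
- env.camera_model(name): a dict with "fx", "fy", "cx", "cy" (pixels), "camera_from_world" (4x4, takes a point from world to camera coordinates). Camera axes: x right, y up, looking along -z (the intrinsics and any distortion apply to the point x, -y, -z); pixel columns grow to the right and rows downward; lengths in mm; the calibration is good to about 2 mm. The wrist camera is an equidistant fisheye: a pixel r from the principal point sees the ray r / f radians off the axis. A picture is of the moment at which its call begins: read the wrist's pose just before it. camera_model takes no time and is no camera call; for the wrist camera it gives the pose at the moment of the call.
- env.job_done(): hands the job in; it is judged then, once.
The state is a dict: "time_s": time; "qpos": joint angles; "qvel": joint speeds; "effort": joint torques, N m; "ee_pos": TCP position; "ee_rot": TCP orientation; "force": force on the tool from outside, world axes, zero at the start; "torque": the same for the moment, N m; "gripper_width": finger opening in mm; "gripper_force": force on a finger pad.
Only numpy, scipy, OpenCV 4.12 (cv2) and the standard library are available. Lean on these libraries where they do the work, as an engineer would, in place of code of your own. Each camera call takes 0.05 s, during which the arm holds its last target. There are 200 camera calls.

## Task

Fit the pickup nozzle to the fume extractor: first push the nozzle fully home on the barbed port, then slide the loose worm-drive band along the nozzle until it butts against the rim at the socket's end, and finally turn its thumb key clockwise (seen from above) until the band is snug. Leave the band against the rim and the other things on the bench where they are, and let go at the end.

Things in the scene. Friction and masses are not known exactly. Their poses are not given: they have to be found in the camera images.
- extractor: fume extractor, a fixed grey case 150 (x) x 210 (y) x 115 (z) mm on rubber feet. Origin: centre of its underside, on the desk; its x axis points away from the nozzle, so its front face is at x = -75 mm. A barbed stub 43 mm across runs out of the front face along -x, its axis 85 mm above the desk at y = 0; its barbs stand between x = -88 (shoulder where the socket stops) and x = -134 mm
- nozzle_mouth (a point): centre of the front plane of the nozzle's bell mouth (96 mm across, closed by a flat finger guard that can be pushed; 85 mm above the desk). Its x axis runs along the nozzle towards the extractor: push the nozzle that way. The nozzle is one stiff grey moulding 140 mm long: bell 36 mm long, then a round tube 50 mm across, with a rim 58 mm across and 4 mm wide at the socket's end
- nozzle (a joint): how far the nozzle has been pushed onto the stub, m: starts at 0 to 0.008, fully home (socket on the shoulder) at 0.030. Slides along the nozzle's x with about 5 N of friction, and cannot turn
- nozzle_rim (a point): on the nozzle's axis at the back of the rim at the socket's end, where the band must butt; x axis towards the extractor
- band_center (a point): centre of the steel band, on the nozzle's axis; x axis towards the extractor. The band is 14 mm wide and about 57 mm across, loose on the tube by 2 mm all round. It carries its worm housing, 18 mm long (x) x 28 mm high, on the side at y = -27 to -48 mm from the axis (the robot's right); with the band against the rim this point is 8 mm short of point nozzle_rim
- clamp_band (a joint): how far the band has slid along the nozzle towards the rim, m: starts at 0 to 0.010, against the rim at 0.040. Friction about 1.2 N while the screw is loose; held fast once snug. With it at 0 there are 43 mm of free tube between the worm housing and the bell. The band rides along when the nozzle is pushed; it cannot turn round the tube
- band_housing (a point): middle of the worm housing, 38 mm to the side of the nozzle's axis and at the axis's height: a good place to push the band
- screw_key (a point): centre of the black thumb key: a flat upright plate 38 mm wide (its x) x 10 mm thick (its y) x 23 mm high (z, up), on the vertical screw, 40 mm to the side of the nozzle's axis (the robot's right) and 45.5 mm above it; its underside is 34 mm above the axis, clear above the tube, and nothing at the extractor is higher than that underside
- clamp_screw (a joint): turn of the thumb key, rad, growing clockwise seen from above: starts at 0 to 0.4; the band meets the tube at about 2.3 and grips it ever harder from there: snug from 2.6, and at 2.95 it turns no further. Friction about 0.1 N m; it stays where it is left, so it can be turned in several grasps
- solder_reel: loose solder reel, 46 mm across, 24 mm high, bystander left of the nozzle; origin at the centre of its underside
- tip_cleaner: loose black pot of brass wool, 62 mm across, 43 mm high, bystander left of the nozzle; origin at the centre of its underside
- snips_black: loose small black side cutters, 125 mm long (its x) x 42 mm, lying, bystander; origin under its middle
- marker: loose marker pen, 135 mm long (its y), lying, bystander; origin under its middle

How it is judged (in metres and radians):
On the way, in this order (a step that is already met when the one before it is completed fails the run):
1. the nozzle is pushed home on the stub (value of joint nozzle above 0.027 m), for 0.1 s.
2. the band is slid along the nozzle up to the rim (value of joint clamp_band above 0.0365 m), for 0.1 s.
3. the screw is turned until the band is snug (value of joint clamp_screw above 2.6 rad), for 0.2 s.
At the end, for the whole second after the job is handed in: The nozzle is within 3 mm of fully home, the band within 3.5 mm of the rim, and the screw is turned to 2.6 rad or more (band snug on the socket) (value of joint nozzle above 0.027 m and value of joint clamp_band above 0.0365 m and value of joint clamp_screw above 2.6 rad); the robot touches nothing.
It fails at once if a loose bystander is shifted by more than 30 mm (distance of any of solder_reel, tip_cleaner, snips_black, marker from where it was at the start of the episode above 0.03 m).
It also fails if it takes over 64 s, if anything falls off the work surface, if the arm or the gripper's body presses on something with over 40 N, if the wrist force passes 120 N, or if a joint passes its speed limit or range.

## Working session

There is one attempt and no reset: what is moved stays moved. The work goes in short steps, Python scripts to look and compute and a shell command to move; the robot and the scene stay as the last step left them, time stands still between calls to the robot, and variables do not carry over. Pictures are saved under pics/ and viewed, at most 10 in all, crops included, and the job is handed in when it is done.

```bash
mkdir -p pics; ls
python3 - <<'E'
from workcell import env
import cv2,numpy as np
for n in ["scene","side","wrist"]:
    m=env.camera_model(n); print(n,{k:(np.round(v,3).tolist()) if not isinstance(v,str) else v for k,v in m.items()})
    cv2.imwrite(f"pics/{n}0.png",env.grab_frame(n)[:,:,::-1])
print(env.state())
E
```

```text
pics
scene {'fx': 515.823, 'fy': 515.823, 'cx': 320.912, 'cy': 196.593, 'camera_from_world': [[0.886, -0.463, -0.013, -530.27], [0.337, 0.625, 0.704, -212.932], [-0.318, -0.629, 0.71, -954.652], [0.0, 0.0, 0.0, 1.0]]}
side {'fx': 426.978, 'fy': 426.978, 'cx': 320.789, 'cy': 198.224, 'camera_from_world': [[-0.999, 0.044, -0.009, 564.32], [-0.031, -0.52, 0.854, -116.83], [0.033, 0.853, 0.52, -882.136], [0.0, 0.0, 0.0, 1.0]]}
wrist {'fx': 309.707, 'fy': 309.707, 'cx': 322.683, 'cy': 197.754, 'camera_from_world': [[0.246, 0.969, -0.002, -573.473], [-0.927, 0.234, -0.293, 32.711], [-0.283, 0.074, 0.956, -392.41], [0.0, 0.0, 0.0, 1.0]]}
{'time_s': 0.15, 'qpos': array([ 7.46003931e+01,  1.83425642e+01,  8.96875314e+01, -1.77701678e-03,
        7.20444877e+01, -1.14386239e+00]), 'qvel': array([-9.05533869e-05, -8.46263297e-02, -2.18898339e-01,  3.92787260e-02,
        9.31989077e-03,  7.08170194e-02]), 'effort': array([-4.10697539e-04, -4.12778628e+01, -2.32153577e+01,  7.27532571e-02,
        4.34465159e-02, -1.09903824e-04]), 'ee_pos': array([141.47710556, 556.90881263, 182.03919452]), 'ee_rot': array([-1.79925398e+02,  2.00524098e-04,  1.65744805e+02]), 'force': array([-0.39621199,  0.5438003 ,  0.17349157]), 'torque': array([-0.05029244, -0.06168069,  0.00839144]), 'gripper_force': 0.0, 'gripper_width': 91.14385926683359}
```

View pics/scene0.png

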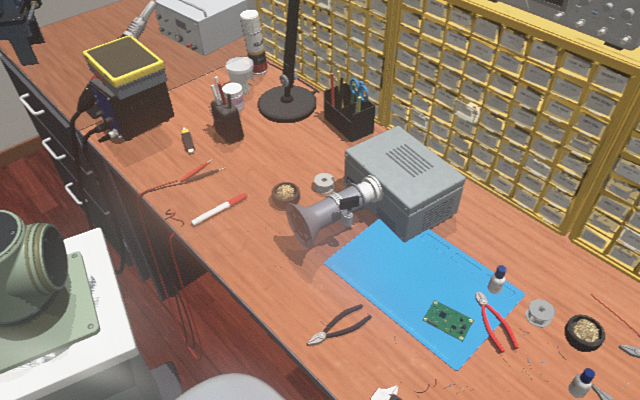

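View pics/side0.png

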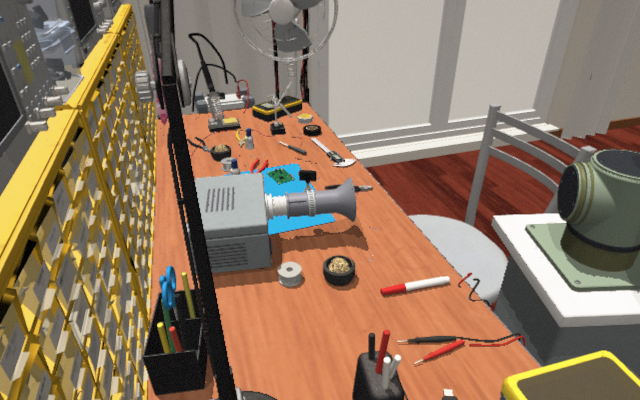

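The scene view shows the extractor around (405,180), the nozzle mouth around (303,225) and the black key around (349,201). In the side view the key is near (307,175) and the mouth near (350,200). I'll zoom in on both.

Run:
```python
import cv2,numpy as np
a=cv2.imread("pics/scene0.png")[120:260,270:470]; b=cv2.imread("pics/side0.png")[160:280,190:370]
a=cv2.resize(a,(800,560),interpolation=cv2.INTER_CUBIC); b=cv2.resize(b,(720,480),interpolation=cv2.INTER_CUBIC)
cv2.imwrite("pics/c1.png",a);cv2.imwrite("pics/c2.png",b)
```

```text
(no output)
```

View pics/c1.png

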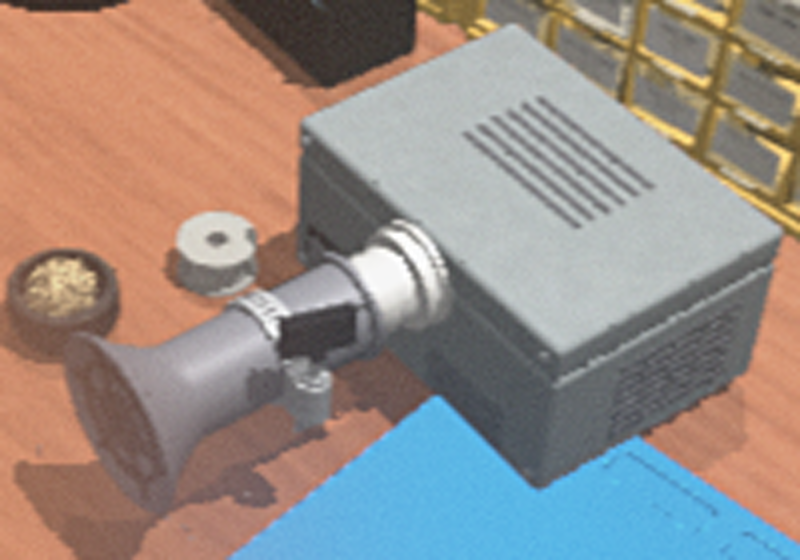

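View pics/c2.png

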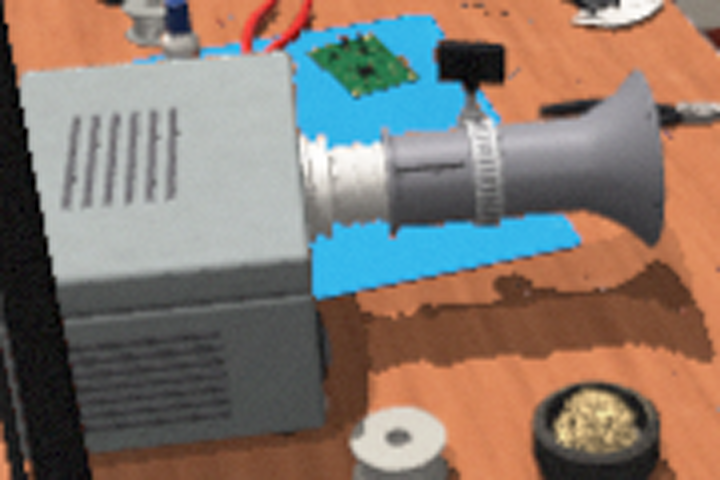

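The crops show the case's top corners clearly: c1 (303,122), (512,25), (780,238), (560,362). The key is centred near c1 (318,332) and c2 (471,62), with the mouth at c1 (75,335)–(165,512). Next I'll triangulate these.

```bash
cat > h.py <<'E'
import numpy as np,cv2
from workcell import env
M={n:env.camera_model(n) for n in("scene","side")}
def ray(n,p):
    m=M[n]; T=np.array(m["camera_from_world"]); R,t=T[:3,:3],T[:3,3]
    d=np.array([(p[0]-m["cx"])/m["fx"],-(p[1]-m["cy"])/m["fy"],-1])
    return -R.T@t,R.T@d/np.linalg.norm(d)
def plane(n,p,z):
    o,d=ray(n,p); return o+d*(z-o[2])/d[2]
def tri(p,q):
    A=np.zeros((3,3));b=np.zeros(3);L=[]
    for n,x in(("scene",p),("side",q)):
        o,d=ray(n,x);P=np.eye(3)-np.outer(d,d);A+=P;b+=P@o;L.append((P,o))
    s=np.linalg.solve(A,b); return s,[np.linalg.norm(P@(s-o)) for P,o in L]
def proj(n,X):
    m=M[n];T=np.array(m["camera_from_world"]);c=T[:3,:3]@X+T[:3,3]
    return np.array([m["cx"]+m["fx"]*c[0]/-c[2],m["cy"]-m["fy"]*c[1]/-c[2]])
def c1(*p): return np.array(p)/4+[270,120]
def c2(*p): return np.array(p)/4+[190,160]
E
python3 - <<'E'
from h import *
np.set_printoptions(precision=1,suppress=True)
P=[plane("scene",c1(*p),115)[:2] for p in[(303,122),(512,25),(780,238),(560,362)]]
print(P,[np.linalg.norm(P[i]-P[i-1]) for i in range(4)],[np.degrees(np.arctan2(*(P[(i+1)%4]-P[i])[::-1])) for i in range(4)])
print("side",[plane("side",c2(*p),115)[:2] for p in[(290,55),(308,268)]])
K=[]
for n,x0,y0,w,h in(("scene",335,190,30,24),("side",296,165,24,20)):
    im=cv2.imread(f"pics/{n}0.png")[y0:y0+h,x0:x0+w]
    m=(im.max(2)<60).astype(np.uint8)
    k,l,s,c=cv2.connectedComponentsWithStats(m); i=1+s[1:,4].argmax(); print(n,s[i],c[i]+[x0,y0]); K.append(c[i]+[x0,y0])
print("key",tri(*K))
c=sum(P)/4
e=(P[1]-P[0])+(P[2]-P[3]); f=(P[0]-P[3])+(P[1]-P[2]); f=np.array([f[1],-f[0]])
u=e/np.linalg.norm(e)+2*f/np.linalg.norm(f); u/=np.linalg.norm(u); v=np.array([-u[1],u[0]])
print("center",c,"yaw",np.degrees(np.arctan2(u[1],u[0])))
Kp=tri(*K)[0]; d=Kp[:2]-c; print("key local",d@u,d@v,Kp[2]-85)
for x in range(-280,-90,10):
    X=np.r_[c+u*x,85]; 
    top=X+[0,0,48]; bot=X-[0,0,48]; 
    if x<-200: print(x,"c1",(proj("scene",top)-[270,120])*4,(proj("scene",bot)-[270,120])*4,"c2",(proj("side",top)-[190,160])*4,(proj("side",bot)-[190,160])*4)
    else: print(x,"rimtop c1",(proj("scene",X+[0,0,29])-[270,120])*4,"c2",(proj("side",X+[0,0,29])-[190,160])*4)
for nm,p,z in(("reel",c1(217,285),0),("pot",c1(62,350),0)): print(nm,plane("scene",p,z))
E
```

```text
[array([663.9,   8.8]), array([806.9,  25.9]), array([ 827.6, -181.2]), array([ 683.9, -199.5])] [np.float64(209.25784243002462), np.float64(143.98468300772572), np.float64(208.13384880962607), np.float64(144.86681444228665)] [np.float64(6.8308111210663816), np.float64(-84.27731751675526), np.float64(-172.73196403624718), np.float64(95.48820362102148)]
side [array([ 686.3, -182.1]), array([663.1,  25.7])]
scene [20 11  2  2  2] [355.5 201.5]
side [  4   6  16  12 153] [307.5 175.4]
key (array([ 591.6, -144.1,  130.5]), [np.float64(5.91682038316891), np.float64(5.916820383168813)])
center [745.6 -86.5] yaw 6.086770602647455
key local -159.2485657906198 -41.013532427214855 45.45528443157224
-280 c1 [ 61.9 382.1] [ 74.2 516. ] c2 [697.   71.7] [689.5 223.9]
-270 c1 [ 80.8 373. ] [ 91.7 506.9] c2 [678.4  73.2] [671.8 225.5]
-260 c1 [ 99.5 363.9] [109.1 498. ] c2 [659.7  74.8] [654.1 227.2]
-250 c1 [118. 355.] [126.4 489.1] c2 [641.   76.3] [636.4 228.8]
-240 c1 [136.4 346.1] [143.5 480.3] c2 [622.2  77.8] [618.6 230.5]
-230 c1 [154.7 337.2] [160.5 471.6] c2 [603.4  79.4] [600.8 232.1]
-220 c1 [172.8 328.5] [177.4 462.9] c2 [584.5  80.9] [582.9 233.8]
-210 c1 [190.7 319.8] [194.2 454.3] c2 [565.6  82.5] [565.  235.5]
-200 rimtop c1 [209.  339.3] c2 [546.7 115.7]
-190 rimtop c1 [226.5 330.7] c2 [527.9 117.3]
-180 rimtop c1 [243.8 322.2] c2 [509.  118.9]
-170 rimtop c1 [260.9 313.8] c2 [490.1 120.5]
-160 rimtop c1 [278.  305.5] c2 [471.1 122.1]
-150 rimtop c1 [294.9 297.2] c2 [452.1 123.7]
-140 rimtop c1 [311.6 289. ] c2 [433.  125.3]
-130 rimtop c1 [328.3 280.8] c2 [413.9 126.9]
-120 rimtop c1 [344.8 272.7] c2 [394.7 128.5]
-110 rimtop c1 [361.2 264.7] c2 [375.4 130.1]
-100 rimtop c1 [377.5 256.7] c2 [356.1 131.8]
reel [620.2  25.6  -0. ]
pot [521.5  21.1  -0. ]
```

Run:
```python
from h import *
np.set_printoptions(precision=1,suppress=True)
A=tri(c1(303,122),c2(308,268));B=tri(c1(560,362),c2(290,55)); print(A,B)
im=cv2.imread("pics/scene0.png")[190:216,330:365]; g=im.max(2)
m=(g<75).astype(np.uint8);k,l,s,c=cv2.connectedComponentsWithStats(m);i=1+s[1:,4].argmax();kp=c[i]+[330,190];print(s[i],kp)
im=cv2.imread("pics/side0.png")[165:185,296:320]; m=(im.max(2)<75).astype(np.uint8);k,l,s,c=cv2.connectedComponentsWithStats(m);i=1+s[1:,4].argmax();kq=c[i]+[296,165];print(s[i],kq)
print("key",tri(kp,kq), tri(c1(318,330),kq))
print("key planes z=130.5",plane("scene",kp,130.5),plane("side",kq,130.5))
# mouth, rim: side silhouettes top/bottom & scene
print("mouth lo/hi c1 ends",tri(c1(122,424),c2(650,160)))
print("rim",tri(c1(372,290),c2(388,182)))
for z in (100,105,108,110,115): 
  Q=[plane("scene",c1(*p),z)[:2] for p in[(303,122),(512,25),(780,238),(560,362)]]
  print(z,sum(Q)/4,[np.linalg.norm(Q[i]-Q[i-1]) for i in range(4)])
```

```text
(array([665.9,  15.1, 108.5]), [np.float64(1.7154100467358662), np.float64(1.7154100467359004)]) (array([ 687.9, -194.7,  108.4]), [np.float64(0.13941203301670585), np.float64(0.13941203301682709)])
[ 10   7  19  13 165] [349.5 203.2]
[  3   5  17  14 164] [307.4 175.6]
key (array([ 586.4, -141. ,  129.3]), [np.float64(0.22188829845511157), np.float64(0.2218882984553415)]) (array([ 586.6, -140.1,  129.9]), [np.float64(0.5259512392294341), np.float64(0.5259512392294269)])
key planes z=130.5 [ 586.  -142.   130.5] [ 586.2 -138.6  130.5]
mouth lo/hi c1 ends (array([ 494.2, -111.1,   83.5]), [np.float64(3.2367421808050048), np.float64(3.2367421808048236)])
rim (array([638. , -94.6,  87.7]), [np.float64(7.55482864850956), np.float64(7.55482864850961)])
100 [756.4 -73.2] [np.float64(213.70761046187482), np.float64(147.04644849323242), np.float64(212.55971565420415), np.float64(147.94733803124984)]
105 [752.8 -77.6] [np.float64(212.224354451258), np.float64(146.02585999806342), np.float64(211.0844267060116), np.float64(146.92049683492883)]
108 [750.6 -80.3] [np.float64(211.33440084488805), np.float64(145.41350690096206), np.float64(210.19925333709594), np.float64(146.30439211713616)]
110 [749.2 -82. ] [np.float64(210.7410984406414), np.float64(145.00527150289463), np.float64(209.60913775781884), np.float64(145.89365563860773)]
115 [745.6 -86.5] [np.float64(209.25784243002462), np.float64(143.98468300772572), np.float64(208.13384880962607), np.float64(144.86681444228665)]
```

Measured: extractor yaw about 6°, case front-face centre about (677,-90) and key about (586,-141,130). I'll turn the tool x to yaw 186 (along -u) and fly to the front of the mouth.

```bash
python3 -m jog '{"jaw":[0,0,0,0,0,0,0,0,0,0],"slide":[[0,0,0],[0,0,0],[0,0,0],[-0.35,-1,0],[-0.35,-1,0],[-0.35,-1,0],[-0.35,-1,0],[-0.35,-1,0],[-0.35,-1,0],[-0.35,-1,0]],"spin":[-0.85,-0.85,-0.84,0,0,0,0,0,0,0]}' 20
python3 -m jog '{"jaw":[0,0,0,0,0,0,0,0,0,0],"slide":[[-0.35,-1,0],[-0.35,-1,0],[-0.35,-1,0],[-0.35,-1,0],[-0.35,-1,0],[-0.35,-1,0],[-0.35,-1,0],[-0.35,-1,0],[-0.35,-1,0],[-0.35,-1,0]],"spin":[0,0,0,0,0,0,0,0,0,0]}'
```

```text
time_s: 1.15
ee_pos: [237.1, 354.9, 182.5]
ee_rot: [-180.0, -0.0, -173.9]
force: [0.1, 1.5, -0.1]
gripper_width: 13.9
gripper_force: 0.0
time_s: 2.15
ee_pos: [373.2, 67.7, 182.6]
ee_rot: [180.0, 0.0, -173.9]
force: [0.3, 0.4, 1.3]
gripper_width: -0.0
gripper_force: 0.0
```

```bash
python3 -m jog '{"jaw":[0,0,0,0,0,0,0,0,0,0],"slide":[[-0.3,-0.9,0],[-0.3,-0.9,0],[-0.3,-0.9,0],[-0.3,-0.9,0],[-0.3,-0.9,0],[-0.3,-0.9,0],[-0.3,-0.9,0],[0,0,0],[0,0,0.7],[0,0,0.7]],"spin":[0,0,0,0,0,0,0,0,0,0]}'
python3 -m jog '{"jaw":[0,0,0,0,0],"slide":[[0,0,0.7],[0,0,0.7],[0,0,0.6],[0,0,0],[0,0,0]],"spin":[0,0,0,0,0]}'
python3 - <<'E'
from h import *
a=env.grab_frame("scene")[:,:,::-1];b=env.grab_frame("wrist")[:,:,::-1]
a=cv2.resize(a[120:260,250:450],(800,560));cv2.imwrite("pics/s1.png",a)
print(env.state()["ee_pos"],env.state()["force"])
E
```

```text
time_s: 3.15
ee_pos: [455.6, -112.0, 140.3]
ee_rot: [180.0, 0.1, -174.0]
force: [-0.3, 0.6, -0.7]
gripper_width: 0.3
gripper_force: 0.0
time_s: 3.65
ee_pos: [455.5, -111.8, 80.8]
ee_rot: [180.0, -0.0, -173.9]
force: [-0.8, 0.5, 0.7]
gripper_width: 0.5
gripper_force: 0.0
[ 456.3652954  -112.22341472   81.66045634] [-0.87485983 -0.94393583  0.38476054]
```

View pics/s1.png

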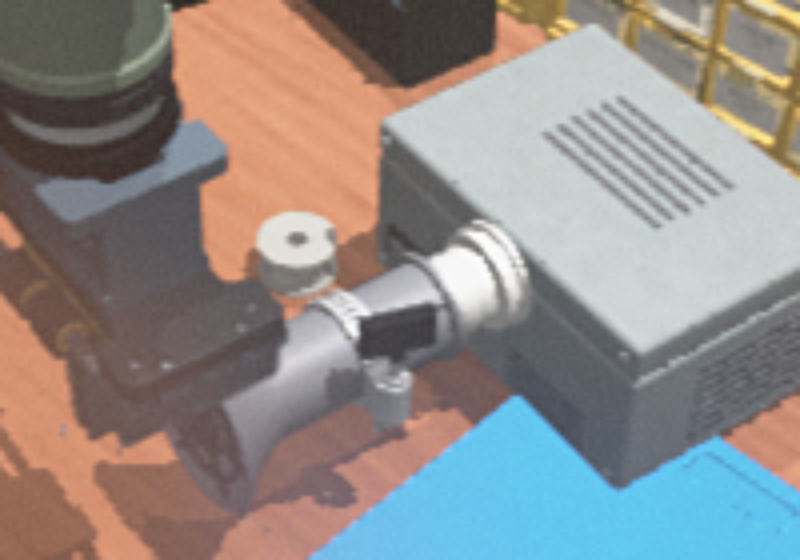

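The tool stands in front of the mouth with the key at s1 (398,330) and clear space. Next I push along tool -x and watch the force.

```bash
python3 -m jog '{"jaw":[0,0,0,0,0,0,0],"slide":[[-0.3,0,0],[-0.3,0,0],[-0.3,0,0],[-0.2,0,0],[-0.1,0,0],[0,0,0],[0,0,0]],"spin":[0,0,0,0,0,0,0]}'
python3 -m jog '{"jaw":[0,0,0,0,0,0],"slide":[[-0.1,0,0],[-0.1,0,0],[-0.1,0,0],[-0.1,0,0],[0,0,0],[0,0,0]],"spin":[0,0,0,0,0,0]}'
```

```text
time_s: 4.45
ee_pos: [491.2, -108.4, 80.6]
ee_rot: [180.0, -0.1, -173.9]
force: [-3.7, 0.2, 2.2]
gripper_width: 0.5
gripper_force: 1.8
time_s: 5.05
ee_pos: [503.0, -107.0, 80.6]
ee_rot: [180.0, -0.0, -173.9]
force: [-3.8, 0.9, 3.2]
gripper_width: 0.4
gripper_force: 2.2
```

```bash
for i in 1 2; do python3 -m jog '{"jaw":[0,0,0,0],"slide":[[-0.1,0,0],[-0.1,0,0],[0,0,0],[0,0,0]],"spin":[0,0,0,0]}' | sed -n '2p;4p'; done
```

```text
ee_pos: [505.3, -106.7, 80.5]
force: [-12.2, -1.9, 9.1]
ee_pos: [504.9, -106.6, 80.5]
force: [-26.0, -4.4, 19.5]
```

```bash
python3 -m jog '{"jaw":[0,0,0,0,30,30,30,30,30,30],"slide":[[0.4,0,0],[0.6,0,0],[0.9,0,0],[0,0,-0.9],[0,0,-0.9],[0,0,-0.9],[0,-0.4,-0.5],[0,-0.6,0],[0,0,0],[0,0,0]],"spin":[0,0,0,0,0,0,0,0,0,0]}'
python3 - <<'E'
from h import *
np.set_printoptions(precision=1,suppress=True)
K=[]
for n in("scene","side"):
    im=env.grab_frame(n)[:,:,::-1].copy(); cv2.imwrite(f"pics/{n}2.png",im)
    x,y=proj(n,np.array([616,-137.6,130.5])).astype(int); x0,y0=x-15,y-13
    m=(im[y0:y0+26,x0:x0+30].max(2)<75).astype(np.uint8);k,l,s,c=cv2.connectedComponentsWithStats(m);i=1+s[1:,4].argmax();K.append(c[i]+[x0,y0]);print(s[i],K[-1])
k=tri(*K);print(k,[plane(n,p,130.5) for n,p in zip(("scene","side"),K)])
a=cv2.imread("pics/scene2.png")[150:240,290:400]; b=cv2.imread("pics/side2.png")[150:230,230:360]
cv2.imwrite("pics/s2.png",np.vstack([cv2.resize(a,(440,290),interpolation=cv2.INTER_CUBIC),cv2.resize(b,(440,270),interpolation=cv2.INTER_CUBIC)]))
E
```

```text
time_s: 6.85
ee_pos: [462.3, -141.6, 176.4]
ee_rot: [180.0, 0.1, -174.0]
force: [0.2, -0.0, -0.3]
gripper_width: 29.8
gripper_force: 0.0
[  5   8  19  13 144] [361.4 197.5]
[  7   9  18  13 173] [293.6 176.6]
(array([ 615. , -138.3,  128.7]), [np.float64(0.9022203032016107), np.float64(0.9022203032017393)]) [array([ 613. , -139.9,  130.5]), array([ 615.7, -135.8,  130.5])]
```

View pics/s2.png

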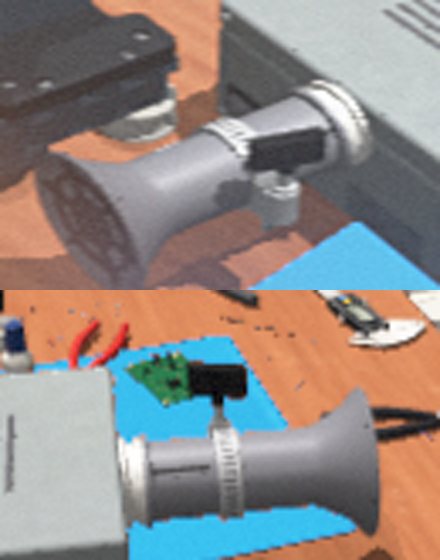

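The nozzle is home, with its socket on the shoulder ring at s2 (330,130); the key is at about (615,-138). I'll estimate the key's angle from its upper edge in c1.

Run:
```python
from h import *
for p,q,z in(((282,318),(355,300),142),((282,360),(357,345),119)):
    d=plane("scene",c1(*q),z)-plane("scene",c1(*p),z); print(np.linalg.norm(d),np.degrees(np.arctan2(d[1],d[0])))
p=np.array([615,-138])-env.state()["ee_pos"][:2]; y=np.radians(env.state()["ee_rot"][2])
print("tool x,y /30:",(p@[np.cos(y),np.sin(y)])/30,(p@[np.sin(y),-np.cos(y)])/30)
```

```text
35.973787284174755 -9.358169871936507
36.63834649076569 -13.001757604734891
tool x,y /30: -5.089466090658447 -0.4337996991840827
```

The key stands about 17° clockwise of the nozzle axis. I'll move over it, spin +2.1 units, descend and grip.

```bash
python3 -m jog '{"jaw":[40,40,40,40,40,40,40,40,40,40],"slide":[[-0.9,-0.08,0],[-0.9,-0.08,0],[-0.9,-0.08,0],[-0.9,-0.07,0],[-0.9,-0.06,0],[-0.59,-0.06,0],[0,0,0],[0,0,0],[0,0,0],[0,0,0]],"spin":[0,0,0,0,0,0,0.7,0.7,0.7,0]}'
python3 -m jog '{"jaw":[40,40,40,40,40,40],"slide":[[0,0,0.4],[0,0,0.4],[0,0,0.4],[0,0,0.4],[0,0,0.2],[0,0,0]],"spin":[0,0,0,0,0,0]}'
python3 - <<'E'
from h import *
cv2.imwrite("pics/w3.png",env.grab_frame("wrist")[:,:,::-1])
E
```

```text
time_s: 7.95
ee_pos: [615.0, -137.6, 176.0]
ee_rot: [180.0, -0.0, 169.3]
force: [-0.7, 0.7, -0.1]
gripper_width: 40.1
gripper_force: 0.0
time_s: 8.55
ee_pos: [614.2, -138.3, 121.1]
ee_rot: [180.0, -0.2, 169.3]
force: [0.9, -0.6, 1.2]
gripper_width: 39.8
gripper_force: 0.0
```

View pics/w3.png

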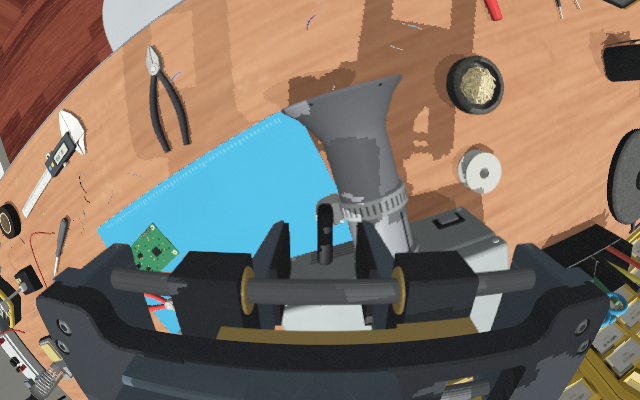

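The key, at (325,233), is centred and aligned between the fingers at (275,250) and (370,250), so I grip gently and then slide.

```bash
python3 -m jog '{"jaw":[20,8,8,8,8,8],"slide":[[0,0,0],[0,0,0],[0,0,0],[0,0,0],[0,0,0],[0,0,0]],"spin":[0,0,0,0,0,0]}' 20
```

```text
time_s: 9.2
ee_pos: [615.0, -138.5, 122.7]
ee_rot: [180.0, 0.0, 169.3]
force: [-0.2, -0.5, 0.4]
gripper_width: 8.0
gripper_force: 0.0
```

```bash
python3 -m jog '{"jaw":[0,0,0,0],"slide":[[0,0,0],[0,0,0],[0,0,0],[0,0,0]],"spin":[0,0,0,0]}' 20
python3 - <<'E'
from h import *
cv2.imwrite("pics/w4.png",cv2.resize(env.grab_frame("wrist")[150:350,200:440,::-1],(720,600)))
E
```

```text
time_s: 9.6
ee_pos: [615.0, -138.5, 122.6]
ee_rot: [180.0, 0.0, 169.3]
force: [0.1, 0.5, 0.1]
gripper_width: 0.7
gripper_force: 0.0
```

View pics/w4.png

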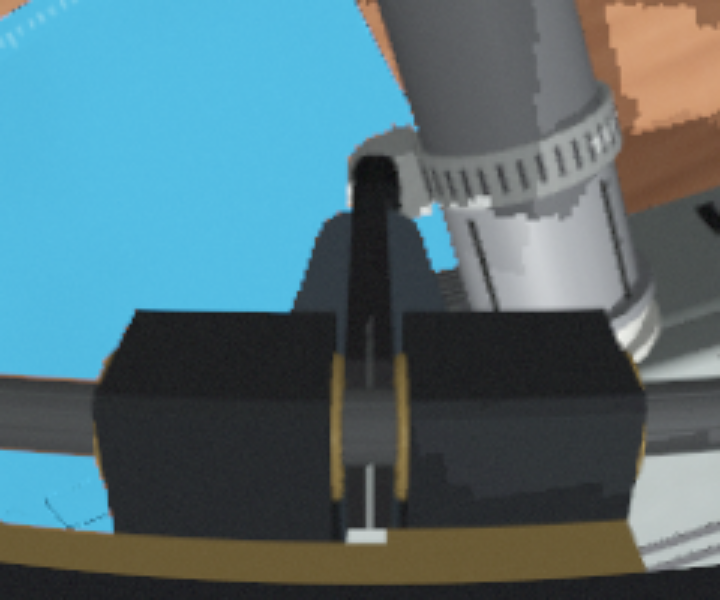

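The fingers read 0.7 mm with no force, so they may have closed without the key. I'll project the expected key and fingertip into the wrist view to find out.

```bash
cat >> h.py <<'E'
def wproj(m,X):
    T=np.array(m["camera_from_world"]);c=T[:3,:3]@np.asarray(X,float)+T[:3,3];v=np.array([c[0],-c[1],-c[2]])
    r=np.hypot(v[0],v[1]);th=np.arctan2(r,v[2]);return np.array([m["cx"]+m["fx"]*th*v[0]/r,m["cy"]+m["fy"]*th*v[1]/r])
E
python3 - <<'E'
from h import *
np.set_printoptions(precision=1,suppress=True)
s=env.state();m=env.camera_model("wrist");print(s["ee_pos"],s["gripper_width"],s["gripper_force"],s["torque"])
f=lambda X:(wproj(m,X)-[200,150])*3
y=np.radians(s["ee_rot"][2]);tx=np.array([np.cos(y),np.sin(y),0]);ty=np.array([np.sin(y),-np.cos(y),0])
t=s["ee_pos"]
print("tip front",f(t+16*tx),"back",f(t-16*tx),"tip +-13",f(t+16*tx+13*ty),f(t+16*tx-13*ty))
k=np.array([615,-138,130.5])
for a in(19,-19):
  for z in(-11.5,11.5): print("key",a,z,f(k+a*tx+[0,0,z]-5*ty),f(k+a*tx+[0,0,z]+5*ty))
u=np.array([.9945,.1045,0]);v=np.array([-.1045,.9945,0])
print("band top",f(k+40*v+[0,0,-17]))
E
python3 - <<'E'
import sys; sys.path.insert(0,'.')
from h import *
a=cv2.resize(env.grab_frame("scene")[150:240,300:420,::-1],(480,360),interpolation=cv2.INTER_CUBIC);b=cv2.resize(env.grab_frame("side")[140:220,230:350,::-1],(480,320),interpolation=cv2.INTER_CUBIC)
cv2.imwrite("pics/s5.png",cv2.resize(np.vstack([a,b]),(423,600)))
E
```

```text
[ 615.  -138.5  122.6] -0.019988079152969903 0.0 [-0. -0.  0.]
tip front [370.7 168.8] back [370.5 294.4] tip +-13 [427.4 168.8] [314.  168.7]
key 19 -11.5 [351.1 151.4] [394.3 151.4]
key 19 11.5 [349.1 184.6] [397.2 184.6]
key -19 -11.5 [352.  298.6] [392.7 298.6]
key -19 11.5 [350.4 344.4] [395.1 344.4]
band top [530.6 174. ]
```

View pics/s5.png

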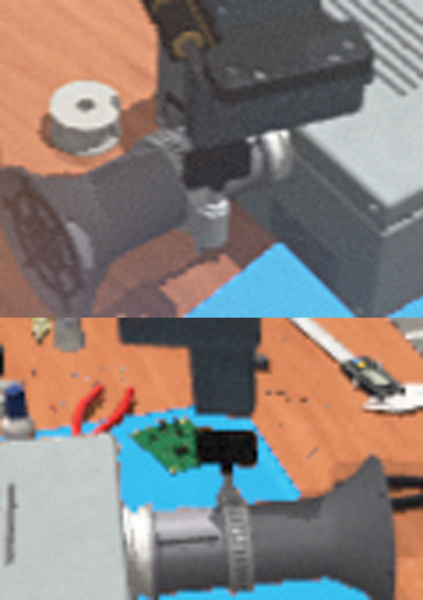

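The wrist projection agrees with the key's position. But in the side view the finger ends (s5 (222,412)) sit above the key (s5 (227,447)), so the fingers closed over its top. I'll work out the actual tip height.

Run:
```python
from h import *
np.set_printoptions(precision=1,suppress=True)
s=env.state();m=env.camera_model("wrist");t=s["ee_pos"]
y=np.radians(s["ee_rot"][2]);tx=np.array([np.cos(y),np.sin(y),0]);ty=np.array([np.sin(y),-np.cos(y),0])
for z in range(118,160,4):
    p=np.r_[t[:2],z]; q=proj("side",p+13*ty)
    sc=lambda q:((q-[230,140])*4+[0,360])*.8815
    print(z,"side s5",sc(q),"side13 ends",sc(proj("side",p+13*ty+16*tx)),sc(proj("side",p+13*ty-16*tx)),"wrist crop x+16",(wproj(m,p+16*tx)-[200,150])*3,"x+10",(wproj(m,p+10*tx)-[200,150])*3)
k=np.array([615,-138,142]);print("key top side",sc(proj("side",k)),"bottom",sc(proj("side",k-[0,0,23])))
```

```text
118 side s5 [222.1 472.7] side13 ends [248.2 474.3] [196.2 471. ] wrist crop x+16 [370.6 162.5] x+10 [370.6 186.7]
122 side s5 [221.9 466.9] side13 ends [248.  468.5] [195.8 465.2] wrist crop x+16 [370.6 168. ] x+10 [370.6 192.5]
126 side s5 [221.6 461.1] side13 ends [247.8 462.7] [195.5 459.4] wrist crop x+16 [370.7 173.6] x+10 [370.6 198.5]
130 side s5 [221.3 455.2] side13 ends [247.6 456.8] [195.1 453.6] wrist crop x+16 [370.7 179.4] x+10 [370.7 204.8]
134 side s5 [221.  449.3] side13 ends [247.3 451. ] [194.8 447.7] wrist crop x+16 [370.8 185.5] x+10 [370.7 211.2]
138 side s5 [220.7 443.4] side13 ends [247.1 445. ] [194.4 441.8] wrist crop x+16 [370.8 191.8] x+10 [370.8 217.9]
142 side s5 [220.4 437.5] side13 ends [246.9 439.1] [194.1 435.9] wrist crop x+16 [370.8 198.3] x+10 [370.8 224.9]
146 side s5 [220.1 431.6] side13 ends [246.6 433.1] [193.7 430. ] wrist crop x+16 [370.9 205.1] x+10 [370.8 232.1]
150 side s5 [219.8 425.6] side13 ends [246.4 427.1] [193.3 424. ] wrist crop x+16 [370.9 212.2] x+10 [370.9 239.6]
154 side s5 [219.5 419.6] side13 ends [246.2 421.1] [193. 418.] wrist crop x+16 [371.  219.5] x+10 [370.9 247.5]
158 side s5 [219.2 413.5] side13 ends [245.9 415.1] [192.6 412. ] wrist crop x+16 [371.  227.2] x+10 [371.  255.6]
key top side [224.6 427.8] bottom [226.2 461.2]
```

The real finger ends are about 28 mm above the reported TCP. I'll open, go down about 26 mm and grip again.

```bash
python3 -m jog '{"jaw":[40,40,40,40,40,40,40,40,40],"slide":[[0,0,0],[0,0,0],[0,0,0],[0,0,0],[0,0,0.3],[0,0,0.3],[0,0,0.28],[0,0,0],[0,0,0]],"spin":[0,0,0,0,0,0,0,0,0]}' | tail -5
python3 -m jog '{"jaw":[20,8,0,0,0,0,0],"slide":[[0,0,0],[0,0,0],[0,0,0],[0,0,0],[0,0,0],[0,0,0],[0,0,0]],"spin":[0,0,0,0,0,0,0]}' 20
```

```text
ee_pos: [614.7, -138.4, 95.7]
ee_rot: [180.0, -0.1, 169.3]
force: [0.4, -0.2, -0.6]
gripper_width: 40.5
gripper_force: 0.0
time_s: 11.35
ee_pos: [615.2, -137.5, 96.4]
ee_rot: [179.9, 0.0, 169.2]
force: [0.9, 4.9, 0.6]
gripper_width: 9.8
gripper_force: 20.0
```

Gripped: 9.8 mm at 20 N. Next I slide the band along u.

```bash
python3 -m jog '{"jaw":[0,0,0,0,0,0,0],"slide":[[-0.19,0.058,0],[-0.19,0.058,0],[-0.19,0.058,0],[-0.19,0.058,0],[-0.19,0.058,0],[0,0,0],[0,0,0]],"spin":[0,0,0,0,0,0,0]}'
python3 -m jog '{"jaw":[0,0,0,0],"slide":[[-0.1,0.03,0],[-0.1,0.03,0],[0,0,0],[0,0,0]],"spin":[0,0,0,0]}' | tail -5
```

```text
time_s: 12.05
ee_pos: [645.1, -134.1, 96.4]
ee_rot: [179.9, 0.0, 169.3]
force: [-0.1, 6.2, 1.5]
gripper_width: 9.7
gripper_force: 20.0
ee_pos: [650.8, -133.5, 96.4]
ee_rot: [179.9, -0.1, 169.3]
force: [-0.6, 5.6, 3.3]
gripper_width: 9.9
gripper_force: 20.0
```

```bash
for i in 1 2; do python3 -m jog '{"jaw":[0,0,0,0],"slide":[[-0.05,0.015,0],[-0.05,0.015,0],[0,0,0],[0,0,0]],"spin":[0,0,0,0]}' | sed -n '2p;4p'; done
```

```text
ee_pos: [653.6, -133.1, 96.4]
force: [-3.0, 6.3, 3.4]
ee_pos: [655.2, -133.0, 96.3]
force: [-4.5, 4.8, 4.6]
```

```bash
for i in 1 2; do python3 -m jog '{"jaw":[0,0,0,0],"slide":[[-0.05,0.015,0],[-0.05,0.015,0],[0,0,0],[0,0,0]],"spin":[0,0,0,0]}' | sed -n '2p;4p'; done
```

```text
ee_pos: [655.4, -133.0, 96.2]
force: [-10.2, 4.1, 7.1]
ee_pos: [655.6, -132.9, 96.1]
force: [-16.6, 3.5, 10.8]
```

The band is against the rim: motion stopped and the force rose to 17 N. I'll relax slightly, grip harder and turn clockwise.

```bash
python3 -m jog '{"jaw":[0,0,0,0,0,0,0,0,0,0],"slide":[[0.07,-0.02,0],[0,0,0],[0,0,0],[0,0,0],[0,0,0],[0,0,0],[0,0,0],[0,0,0],[0,0,0],[0,0,0]],"spin":[0,0,0.8,0.9,0.9,0.9,0.9,0.9,0.9,0.9]}' 35
python3 -c "
from workcell import env;s=env.state();print(s['torque'],s['qpos'])"
```

```text
time_s: 15.05
ee_pos: [655.5, -132.8, 96.2]
ee_rot: [-179.4, -0.4, 112.2]
force: [-11.4, 5.0, 8.2]
gripper_width: 9.7
gripper_force: 35.0
[0.85638187 2.39987373 0.04412771] [-1.24014918e+01  3.04427087e+01  8.27408622e+01 -7.20855819e-02
  6.75295700e+01 -3.45842942e+01]
```

```bash
python3 -m jog '{"jaw":[0,0,0,0,0,0,0,0,0],"slide":[[0,0,0],[0,0,0],[0,0,0],[0,0,0],[0,0,0],[0,0,0],[0,0,0],[0,0,0],[0,0,0]],"spin":[0.9,0.9,0.9,0.9,0.9,0.9,0.9,0.9,0]}'
python3 -c "
from workcell import env;s=env.state();print(s['torque'],s['qpos'][5])"
python3 -m jog '{"jaw":[0,0,0,0,0],"slide":[[0,0,0],[0,0,0],[0,0,0],[0,0,0],[0,0,0]],"spin":[0.6,0.6,0.6,0,0]}'
python3 -c "
from workcell import env;s=env.state();print(s['torque'],s['qpos'][5])"
```

```text
time_s: 15.95
ee_pos: [655.7, -132.7, 96.2]
ee_rot: [-179.4, 0.3, 54.8]
force: [-11.2, 3.9, 8.7]
gripper_width: 9.5
gripper_force: 35.0
[ 0.83688939  2.30802103 -0.09658104] 22.860135865852428
time_s: 16.45
ee_pos: [655.7, -132.7, 96.3]
ee_rot: [-179.5, 0.5, 40.5]
force: [-10.8, 4.4, 9.0]
gripper_width: 9.6
gripper_force: 35.0
[ 0.84755212  2.32046599 -0.06700168] 37.14855458184814
```

```bash
for i in 1 2; do python3 -m jog '{"jaw":[0,0,0,0],"slide":[[0,0,0],[0,0,0],[0,0,0],[0,0,0]],"spin":[0.5,0.5,0,0]}' 45 | sed -n '3,5p'
python3 -c "
from workcell import env;s=env.state();print(s['torque'],s['qpos'][5])"; done
```

```text
ee_rot: [-179.5, 0.5, 32.5]
force: [-11.7, 3.5, 8.7]
gripper_width: 9.7
[ 0.84568188  2.35374395 -0.07119037] 45.14794305348828
ee_rot: [-179.6, 0.6, 24.5]
force: [-11.8, 3.9, 8.4]
gripper_width: 9.8
[ 0.87885972  2.33968113 -0.10692591] 53.14685614010152
```

The key is at about 162° (2.8 rad), flush in the jaws. I'll relax the push, open, and retreat upward.

```bash
python3 -m jog '{"jaw":[0,0,45,45,45,45],"slide":[[-0.09,-0.03,0],[0,0,0],[0,0,0],[0,0,0],[0,0,0],[0,0,0]],"spin":[0,0,0,0,0,0]}'
python3 -m jog '{"jaw":[45,45,45,45,45,45,45,45],"slide":[[0,0,-0.5],[0,0,-0.8],[0,0,-0.9],[0,0,-0.9],[0,0,-0.9],[0,0,-0.9],[0,0,0],[0,0,0]],"spin":[0,0,0,0,0,0,0,0]}'
python3 - <<'E'
from h import *
a=cv2.resize(env.grab_frame("scene")[150:240,300:420,::-1],(480,360),interpolation=cv2.INTER_CUBIC);b=cv2.resize(env.grab_frame("side")[140:220,230:350,::-1],(480,320),interpolation=cv2.INTER_CUBIC)
cv2.imwrite("pics/s6.png",cv2.resize(np.vstack([a,b]),(423,600)))
E
```

```text
time_s: 17.85
ee_pos: [658.5, -134.4, 96.1]
ee_rot: [180.0, 0.0, 24.5]
force: [-0.2, -0.0, 0.0]
gripper_width: 38.5
gripper_force: 0.0
time_s: 18.65
ee_pos: [658.4, -134.0, 243.2]
ee_rot: [180.0, -0.0, 24.5]
force: [-0.2, 0.1, -1.6]
gripper_width: 45.0
gripper_force: 0.0
```

View pics/s6.png

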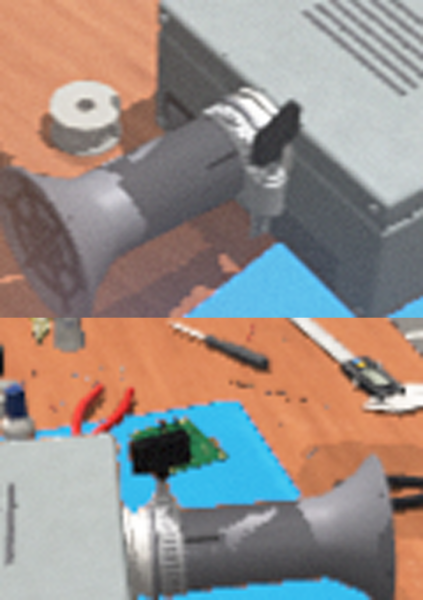

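The band sits at the socket's rim (s6 side (165,540)), and the key's top edge slope of about 0.9 matches the 162° turn. Nothing else has moved and the gripper is clear.

```bash
python3 -c "
from workcell import env;print(env.job_done())"
```

```text
the job is handed in; nothing more can be done
None
```

Job handed in at about 19 s of the 64 s, without a verdict shown: the nozzle is home on the stub, the band is against the rim, the key is turned to about 2.8 rad by my measurement, and the gripper is released and clear.

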